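# Pass the clip tin through the counter divider

## Task

Push the round tin of paper clips along the desk through the opening in the low divider, to the far side away from the robot, and leave it standing there just behind the opening, wholly past the divider but no more than 6 cm beyond it. Push it gently, never squeezing, lifting or tipping it, and do not shift the roll of tape, the card stack or the stapler.

Things in the scene. Friction and masses are not known exactly. Their poses are not given: they have to be found in the camera images.
- clip_tin: open round grey metal tin with paper clips in it, 72 mm across, 26 mm high, about 0.1 kg, loose. Origin: centre of its underside, on the desk; z up. It starts on the robot's side of the divider, to the left or to the right of the opening. The roll of tape starts on the other side.
- divider: low wooden divider fixed to the desk, 400 mm long, 20 mm thick, 42 mm high. The opening in its middle is 80 mm wide, between two upright round metal posts 20 mm across (axes at y = +50 and -50 mm). Low feet reach 32 mm to the far side from y = 89 to 161 mm either way. Origin: on the desk in the middle of the opening; x points through it to the far side, y along the divider, z up.
- tape_roll: roll of brown tape lying flat, 96 mm across, 25 mm high, wider than the opening, loose; leave it where it is. Origin: centre of its underside.
- card_stack: banded stack of blue-green plastic cards, 56 x 87 x 14 mm (x, y, z), loose, on the far side of the divider to the right; leave it where it is. Origin: centre of its underside.
- stapler: black stapler standing on the desk, 154 x 38 x 48 mm (x, y, z), loose, on the robot's side to the far right; leave it where it is. Origin: centre of its underside.
Things that resemble listed ones, but are neither listed nor needed, are in the scene too. Leave any red look-alike of the clip_tin alone.

How it is judged (in metres and radians):
On the way:
1. the tin is between the two posts of the opening (x of clip_tin in the frame of divider between -0.02 and 0.02 m and y of clip_tin in the frame of divider between -0.012 and 0.012 m and height (world z) of clip_tin below 0.008 m), for 0.05 s.
At the end, for the whole second after the job is handed in: The tin stands flat and at rest on the desk behind the opening: its centre is 45 to 108 mm past the divider's middle plane (so the whole tin is past the divider and at most 6 cm beyond it) and within 40 mm of the opening's middle line (x of clip_tin in the frame of divider between 0.045 and 0.108 m and y of clip_tin in the frame of divider between -0.04 and 0.04 m and height (world z) of clip_tin below 0.005 m and angle between clip_tin's own z axis and vertical below 0.1 rad and linear speed of clip_tin below 0.01 m/s); the robot touches nothing.
It fails at once if the fingers squeeze the tin or press on it with more than 20 N (contact force between the fingers and clip_tin above 20 N).
It fails at once if the tin is lifted or carried (more than 12 mm off the desk) (height (world z) of clip_tin above 0.012 m).
It fails at once if the tin is tipped by more than 0.25 rad (angle between clip_tin's own z axis and vertical above 0.25 rad).
It fails at once if the roll of tape, the card stack or the stapler is shifted by more than 15 mm (distance of any of tape_roll, card_stack, stapler from where it was at the start of the episode above 0.015 m).
It also fails if it takes over 61 s, if anything falls off the work surface, if the arm or the gripper's body presses on something with over 40 N, if the wrist force passes 120 N, or if a joint passes its speed limit or range.

## Robot

A 6-joint arm with a two-finger parallel gripper is mounted at the origin on a cart in front of the work surface, level with it; the furniture and walls round the work are solid. World frame = base frame: x ahead of the robot, y to its left, z up, the work surface at z = 0. Lengths are in m, angles in degrees, forces in N, time in s.
With the tool pointing down it reaches from about 0.3 to 0.75 m from the base axis. Payload 8.5 kg.
Tool frame: the origin (TCP) lies between the finger pads; the fingertips stand ahead of it and the grasp point (between the pads) lies 8 mm behind it (env.tcp_to_tips is the z of the fingertips in the tool frame, in m); z points along the fingers, x is the direction in which the jaws open and shut, and the axes are right-handed (so a half turn about z gives the same grasp; the last joint's range is limited). The gripper opens to 85 mm and grips with 20 to 120 N. Pads are 22 mm wide; open, the fingers measure 114 mm over their backs; the gripper's body (76 mm by 85 mm) begins 54 mm behind the grasp point. The pads swing forward as they close: fully open they stand 13 mm farther back than shut.
Start: joints at [52.58, 21.807, 74.336, -0, 83.858, -12.336], TCP at [0.233, 0.498, 0.242] pointing down, gripper open.
Joint ranges: [-178.18, 178.18], [-50.72, 133.34], [12.68, 142.11], [-81.47, 261.47], [9.98, 163.14], [-165.26, 165.26]. Speed limits (degrees/s): [136.94, 136.94, 180, 180, 180, 180].

## Interface

Orientations are given as a 3x3 rotation matrix whose columns are the frame's x, y, z axes.
In Python, from rig import observe, viewer, env gives the robot as it stands.
- The arm moves only by the tool jog_arm, never from a script. Its arguments are lists of equal length, an entry for each row: "dr": the turn, a rotation vector about the tool's x, y, z in rad, a list of three; "slide": the shift along the tool's x, y, z in m, a list of three; "gripper": the opening, from -1 (shut) to 1 (fully open), so that 0 is half open. In form: {"dr": [[rx, ry, rz], ...], "slide": [[dx, dy, dz], ...], "gripper": [gripper, ...]}. A call has exactly 10 rows; each row shifts and turns the commanded pose from where the row before left it, along the tool's axes as they then stand; what a row does not reach is not made up. A row lasts 1/10 s, in which the tool goes at most 50 mm and 8.59 degrees, less where a joint would pass 70% of its speed; a pose out of reach is approached as far as the arm can. A call is refused whole if a number of a shift passes 0.05 or a number of a turn 0.15, either way. A call with a gripper value outside its range is refused whole. The fingers move at their own pace and stop on an object; "force" is the grip in N (left out, the last holds). Time passes only in rows, so rows that do not move let the fingers close, or fill a call up. It gives the time, the measured TCP pose, the force and the opening at its end, in the units of the state.
- observe(): the state, without advancing time (a new reading comes with each control period).
- viewer.get_image(name): name is "scene" or "top" or "wrist"; returns a dict with "pixels" (400x640x3 uint8, blue, green, red), "camera_matrix" (3x3 intrinsics, pixels), "R" (3x3) and "t" (3): a world point X has camera coordinates R X + t. Camera axes: x right, y down, z forward; pixel columns grow to the right and rows downward; lengths in m; the calibration is good to about 2 mm. A picture is of the moment at which its call begins. There is no depth.
- env.close_job(): hands the job in, once; it reports no verdict.
The state is a dict: "time_s": time; "q": joint angles; "qvel": joint speeds; "joint_efforts": joint torques, N m; "position": TCP position; "tool_rot": TCP orientation; "ft_force": force on the tool from outside, world axes, zero at the start; "wrist_torque": the same for the moment, N m; "grip_width": finger opening in m.
Only numpy, scipy, OpenCV 4.12 (cv2) and the standard library are available. Lean on these libraries where they do the work, as an engineer would, in place of code of your own. Each camera call takes 0.05 s, during which the arm holds its last target.

## Working session

There is one attempt and no reset: what is moved stays moved. The work goes in short steps, Python scripts to look and compute and a tool call to move; the robot and the scene stay as the last step left them, time stands still between calls to the robot, and variables do not carry over. Pictures are saved under pics/ and viewed, and the job is handed in when it is done.

Besides the shell and the picture viewer there is one more tool, called by a JSON object that holds its "method" and its "body", one argument or row to a line. jog_arm: Moves the arm, as the interface text tells. Its arguments: {"type":"object","properties":{"dr":{"type":"array","items":{"type":"array","items":{"type":"number"}}},"slide":{"type":"array","items":{"type":"array","items":{"type":"number"}}},"gripper":{"type":"array","items":{"type":"number"}},"force":{"type":"number"}},"required":["dr","slide","gripper"]}

```bash
mkdir -p pics; ls; python3 - <<'E'
from rig import observe, viewer, env
import cv2,numpy as np
s=observe();print(s['time_s'],s['position'],np.round(s['tool_rot'],3),s['grip_width'],env.tcp_to_tips)
for n in('scene','top'):
    d=viewer.get_image(n);cv2.imwrite(f'pics/{n}0.png',d['pixels']);print(n,d['camera_matrix'],d['R'],d['t'])
E
```

```text
pics
0.0 [0.23298408 0.49789241 0.24170234] [[ 0.424  0.906 -0.001]
 [ 0.906 -0.424 -0.001]
 [-0.001 -0.    -1.   ]] 0.085292691692754 0.011
scene [[473.54676616   0.         325.46975367]
 [  0.         473.54676616 193.71422314]
 [  0.           0.           1.        ]] [[ 0.90048666 -0.43473978  0.011185  ]
 [-0.22191512 -0.48147281 -0.84790189]
 [ 0.37400195  0.76104221 -0.53003518]] [-0.54382607  0.14933934  0.97394587]
top [[363.95887529   0.         312.02798876]
 [  0.         363.95887529 193.88310966]
 [  0.           0.           1.        ]] [[ 0.00855462 -0.99994389  0.00624851]
 [-0.99652129 -0.00904303 -0.08284652]
 [ 0.08289838 -0.00551805 -0.99654273]] [-0.07965367  0.58177815  0.82558221]
```

View pics/scene0.png

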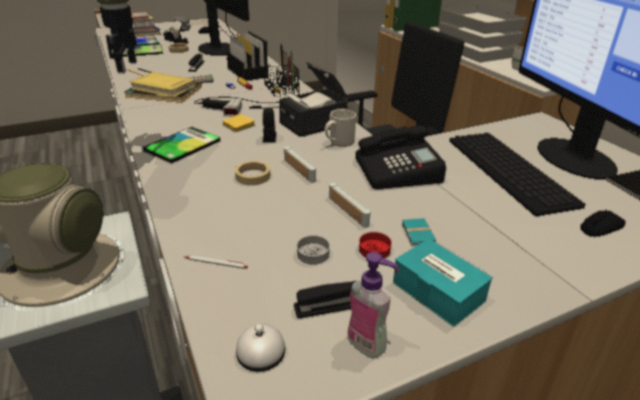

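View pics/top0.png

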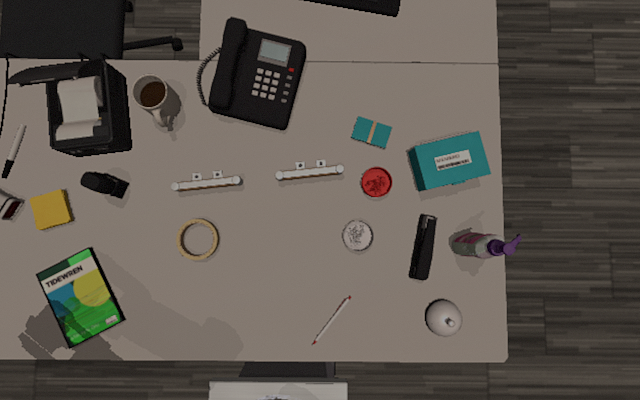

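```bash
cat > h.py <<'E'
from rig import observe, viewer, env
import cv2,numpy as np
def ray(d,uv,z):
    K,R,t=d['camera_matrix'],np.array(d['R']),np.array(d['t'])
    c=-R.T@t; v=R.T@np.linalg.solve(K,[uv[0],uv[1],1.])
    return c+v*(z-c[2])/v[2]
def proj(d,X):
    p=d['camera_matrix']@(np.array(d['R'])@np.array(X)+d['t']);return p[:2]/p[2]
E
python3 - <<'E'
import cv2
a=cv2.imread('pics/top0.png')
cv2.imwrite('pics/topz.png',cv2.resize(a[150:270,160:410],None,fx=3.2,fy=3.2,interpolation=cv2.INTER_CUBIC))
a=cv2.imread('pics/scene0.png')
cv2.imwrite('pics/scz.png',cv2.resize(a[130:280,220:420],None,fx=4,fy=4,interpolation=cv2.INTER_CUBIC))
E
```

```text
(no output)
```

View pics/topz.png

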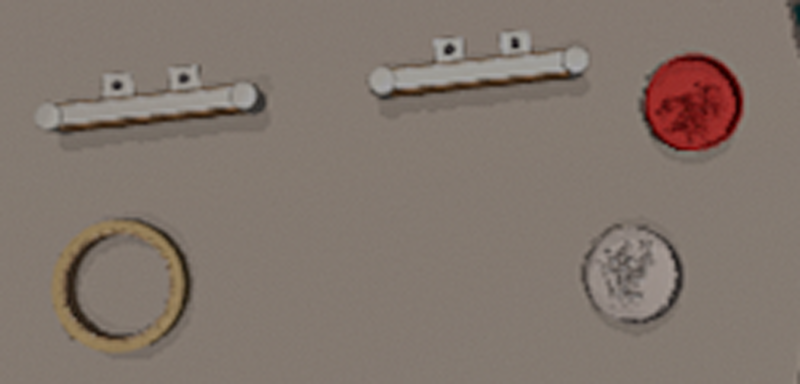

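View pics/scz.png

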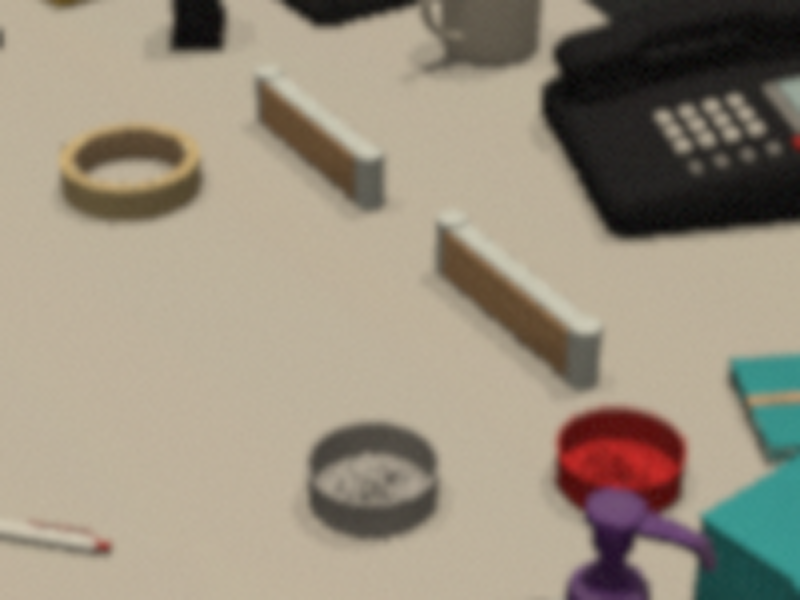

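The zoomed top view shows the post tops at (48,116), (245,96), (383,81) and (575,59). The grey tin is at (632,274), the red look-alike at (692,103) and the tape at (120,285). Next I'll convert these to world positions and compare them with the sizes given.

```bash
python3 - <<'E'
from h import *
d=viewer.get_image('top');s=viewer.get_image('scene')
f=lambda x,y:((x+.5)/3.2-.5+160,(y+.5)/3.2-.5+150)
P=[ray(d,f(*p),.042) for p in[(48,116),(245,96),(383,81),(575,59)]]
print(np.round(P,4)); print([np.linalg.norm(P[i+1]-P[i]) for i in range(3)])
O=(P[1]+P[2])/2; O[2]=0
yv=P[0]-P[3]; yv/=np.linalg.norm(yv); xv=np.array([yv[1],-yv[0],0]); print('O',O,'outer mid',(P[0]+P[3])/2,'yaw',np.degrees(np.arctan2(xv[1],xv[0])))
g=lambda p:(np.round([(p-O)@xv,(p-O)@yv],4))
# tin by Canny/contour: dark-ish rim -> use ellipse of manual points
im=d['pixels']; hsv=cv2.cvtColor(im,cv2.COLOR_BGR2HSV)
bg=np.median(im[200:230,270:340].reshape(-1,3),0)
diff=np.abs(im.astype(int)-bg).max(2)
m=(diff>22).astype(np.uint8); m=cv2.morphologyEx(m,cv2.MORPH_CLOSE,np.ones((3,3)))
n,l,st,c=cv2.connectedComponentsWithStats(m)
for i in range(1,n):
  if 100<st[i,4]<9000: print(st[i],c[i].round(1))
for nm,x,y,z in[('tin',632,274,.026),('red',692,103,.026),('tape',120,285,.025)]:
  p=ray(d,f(x,y),z);print(nm,p.round(4),g(p), np.linalg.norm(ray(d,f(x+48,y),z)-ray(d,f(x-48,y),z)))
# scene cross-check
h=lambda x,y:((x+.5)/4-.5+220,(y+.5)/4-.5+130)
for nm,x,y,z in[('tin rim',373,465,.026),('ipl',370,155,.042),('ipr',453,217,.042)]:
  print(nm,ray(s,h(x,y),z).round(4))
E
```

```text
[[ 0.5964  0.2397  0.042 ]
 [ 0.6121  0.0995  0.042 ]
 [ 0.6239  0.001   0.042 ]
 [ 0.6411 -0.1368  0.042 ]]
[np.float64(0.1410215497366776), np.float64(0.09927697317938704), np.float64(0.1388249389095537)]
O [0.61800087 0.05025957 0.        ] outer mid [0.61877794 0.05145767 0.042     ] yaw 6.768346866703936
[299   0 102  17 894] [365.8   5.3]
[ 133   76   49   56 1636] [158.2  99.6]
[350 116  42  34 891] [371.1 132.4]
[  0 125  27  54 263] [ 11.9 158.2]
[ 406  131   85   62 3538] [447.6 161. ]
[276 160  68  22 827] [309.3 171.3]
[360 166  33  32 798] [375.8 181.7]
[ 80 171  50  29 901] [104.5 183.6]
[172 170  72  23 846] [207.4 182.3]
[  0 188  25  33 417] [ 10.5 205.2]
[  29  189   46   42 1362] [ 51.8 209.4]
[ 408  213   30   68 1299] [423.  247.6]
[177 218  43  42 717] [197.5 238.7]
[342 220  32  32 497] [359.7 235.9]
[312 295  40  50 205] [332.2 317.3]
[424 298  34  38 309] [434.6 310.9]
[439 313  17  16 170] [446.5 320.1]
tin [ 0.4873 -0.1796  0.026 ] [-0.1569 -0.2129] 0.06938057834629756
red [ 0.6119 -0.2237  0.026 ] [-0.0383 -0.2714] 0.07027666802551336
tape [0.4763 0.1894 0.025 ] [-0.1243  0.1549] 0.06903106784769138
tin rim [ 0.4838 -0.1871  0.026 ]
ipl [0.6097 0.0943 0.042 ]
ipr [ 6.239e-01 -2.000e-04  4.200e-02]
```

```bash
cat >> h.py <<'E'
O=np.array([.618,.051,0]); YAW=6.8
def plan(x,y,z,yaw,n):
    s=observe();R=np.array(s['tool_rot']);p=np.array(s['position'])
    cur=np.degrees(np.arctan2(R[1,0],R[0,0]));th=-np.radians((yaw-cur+180)%360-180)
    w=th/n; d=R.T@(np.array([x,y,z])-p)
    # sum of rotated constant slide (shift, then turn)
    c=sum(np.exp(1j*w*k) for k in range(n)); q=(d[0]+1j*d[1])/c
    print('pos',p.round(4),'yaw',cur.round(2),'grip',round(s['grip_width'],4),'t',s['time_s'],'F',np.round(s['ft_force'],1))
    print('rows',n,'dr_z',round(w,4),'slide',round(q.real,5),round(q.imag,5),round(d[2]/n,5), 'tilt',R[:,2].round(4))
E
python3 -c "
from h import *
plan(.474,-.261,.15,-8.5,20)"
```

```text
pos [0.2331 0.498  0.242 ] yaw 64.92 grip 0.0852 t 0.2 F [-0.4  0.7 -0.2]
rows 20 dr_z 0.0641 slide -0.00918 0.04167 0.00462 tilt [-5.e-04 -7.e-04 -1.e+00]
```

{"method": "jog_arm", "body": {
  "dr": [
    [0,0,0.064],
    [0,0,0.064],
    [0,0,0.064],
    [0,0,0.064],
    [0,0,0.064],
    [0,0,0.064],
    [0,0,0.064],
    [0,0,0.064],
    [0,0,0.064],
    [0,0,0.064]
  ],
  "slide": [
    [-0.009,0.042,0],
    [-0.009,0.042,0],
    [-0.009,0.042,0],
    [-0.009,0.042,0],
    [-0.009,0.042,0],
    [-0.009,0.042,0],
    [-0.009,0.042,0],
    [-0.009,0.042,0],
    [-0.009,0.042,0],
    [-0.009,0.042,0]
  ],
  "gripper": [-0.2,-0.2,-0.2,-0.2,-0.2,-0.2,-0.2,-0.2,-0.2,-0.2]
}}

```text
time_s: 1.2
position: [0.4839, 0.1562, 0.2422]
tool_rot: [[0.882, 0.471, -0.0], [0.471, -0.882, -0.0], [-0.0, -0.0, -1.0]]
ft_force: [0.7, -0.1, -0.1]
grip_width: 0.034
```

{"method": "jog_arm", "body": {
  "dr": [
    [0,0,0.064],
    [0,0,0.064],
    [0,0,0.064],
    [0,0,0.064],
    [0,0,0.064],
    [0,0,0.064],
    [0,0,0.064],
    [0,0,0.064],
    [0,0,0.064],
    [0,0,0.064]
  ],
  "slide": [
    [-0.009,0.042,0.009],
    [-0.009,0.042,0.009],
    [-0.009,0.042,0.009],
    [-0.009,0.042,0.009],
    [-0.009,0.042,0.009],
    [-0.009,0.042,0.009],
    [-0.009,0.042,0.009],
    [-0.009,0.042,0.009],
    [-0.009,0.042,0.009],
    [-0.009,0.042,0.009]
  ],
  "gripper": [-0.2,-0.2,-0.2,-0.2,-0.2,-0.2,-0.2,-0.2,-0.2,-0.2]
}}

```text
time_s: 2.2
position: [0.4802, -0.2662, 0.1518]
tool_rot: [[0.989, -0.149, -0.0], [-0.149, -0.989, 0.0], [-0.0, -0.0, -1.0]]
ft_force: [0.6, 0.1, 0.2]
grip_width: 0.0341
```

```bash
python3 - <<'E'
from h import *
plan(.474,-.261,.08,-8.5,10)
for n in('top','wrist'):
    d=viewer.get_image(n);cv2.imwrite(f'pics/{n}1.png',d['pixels'])
    print(d['R'].round(3),d['t'].round(3))
E
```

```text
pos [ 0.4802 -0.2662  0.1518] yaw -8.57 grip 0.0341 t 2.2 F [0.6 0.1 0.2]
rows 10 dr_z -0.0001 slide -0.00069 -0.00042 0.00718 tilt [-0.e+00  1.e-04 -1.e+00]
[[ 0.009 -1.     0.006]
 [-0.997 -0.009 -0.083]
 [ 0.083 -0.006 -0.997]] [-0.08   0.582  0.826]
[[ 0.988 -0.156 -0.003]
 [-0.149 -0.944  0.293]
 [-0.048 -0.289 -0.956]] [-0.514 -0.197  0.236]
```

View pics/top1.png

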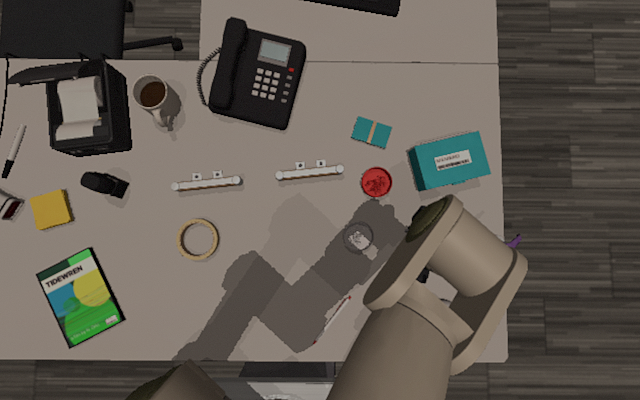

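View pics/wrist1.png

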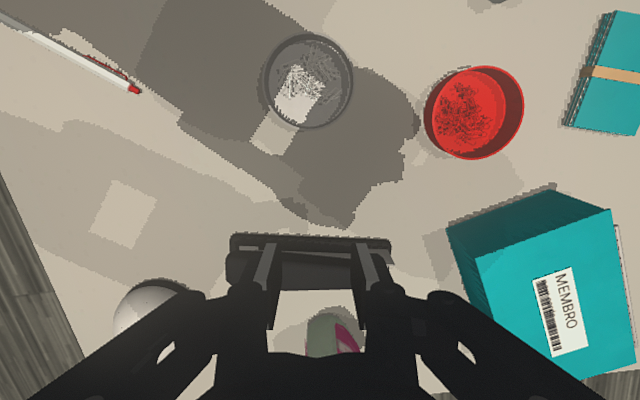

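```bash
python3 - <<'E'
from h import *
d=viewer.get_image('wrist')
print('tin',ray(d,(308.5,81),.026), ray(d,(264.5,81),.026)-ray(d,(352.5,81),.026))
t=viewer.get_image('top')
for p in[(409,275),(411,255),(416,235),(421,216)]: print('stap',ray(t,p,0).round(3))
for p in[(.48,-.266,.14),(.48,-.266,.0)]: print(proj(d,p))
E
```

```text
tin [ 0.48623686 -0.17838301  0.026     ] [-0.06606192  0.01024471  0.        ]
stap [ 0.394 -0.305  0.   ]
stap [ 0.441 -0.311  0.   ]
stap [ 0.488 -0.323  0.   ]
stap [ 0.534 -0.336  0.   ]
[318.63526376 253.69403076]
[317.73058821 184.47578634]
```

{"method": "jog_arm", "body": {
  "dr": [
    [0,0,0],
    [0,0,0],
    [0,0,0],
    [0,0,0],
    [0,0,0],
    [0,0,0],
    [0,0,0],
    [0,0,0],
    [0,0,0],
    [0,0,0]
  ],
  "slide": [
    [-0.002,-0.005,0.02],
    [-0.002,-0.005,0.02],
    [-0.002,-0.006,0.02],
    [0,0,0.02],
    [0,0,0.02],
    [0,0,0.015],
    [0,0,0.01],
    [0,0,0.006],
    [0,0,0.003],
    [0,0,0]
  ],
  "gripper": [-0.2,-0.2,-0.2,-0.2,-0.2,-0.2,-0.2,-0.2,-0.2,-0.2]
}}

```text
time_s: 3.4
position: [0.4773, -0.2476, 0.0185]
tool_rot: [[0.989, -0.146, 0.0], [-0.146, -0.989, -0.0], [0.0, 0.0, -1.0]]
ft_force: [-0.2, -0.6, 1.0]
grip_width: 0.0342
```

```bash
python3 - <<'E'
from h import *
plan(.519,.039,.018,-8.5,10)
for n in('scene','wrist'):
    d=viewer.get_image(n);cv2.imwrite(f'pics/{n}2.png',d['pixels'])
E
```

```text
pos [ 0.4773 -0.2476  0.0185] yaw -8.4 grip 0.0342 t 3.4 F [-0.2 -0.6  1. ]
rows 10 dr_z 0.0002 slide -9e-05 -0.02896 5e-05 tilt [ 2.e-04 -2.e-04 -1.e+00]
```

View pics/scene2.png

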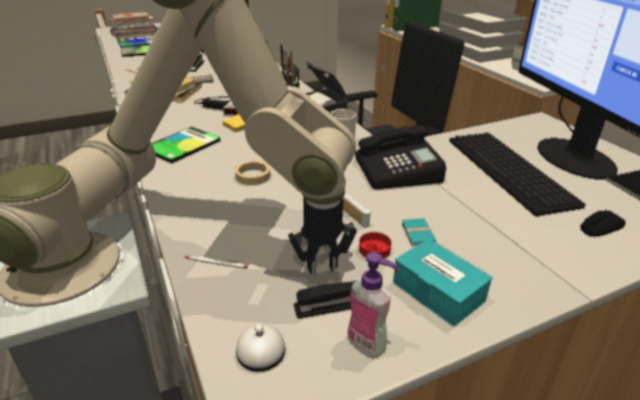

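View pics/wrist2.png

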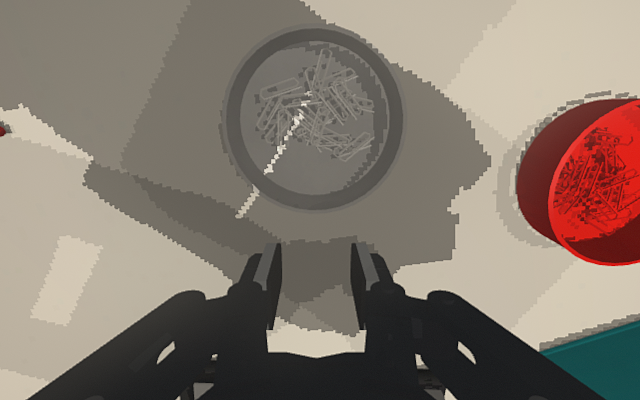

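```bash
python3 - <<'E'
from h import *
a=cv2.imread('pics/scene2.png')
cv2.imwrite('pics/s2z.png',cv2.resize(a[190:290,260:390],None,fx=6,fy=6,interpolation=cv2.INTER_CUBIC))
s=viewer.get_image('scene')
for p in[(.4773,-.2476,.0185),(.4773,-.2476,.0075),(.4773,-.2476,.05),(.4773,-.2476,.08)]:
  for w in(-.04,0,.04):
    q=np.array(p)+w*np.array([.989,-.146,0]); print(p[2],w,((proj(s,q)-[260,190])*6).round(0))
E
```

```text
0.0185 -0.04 [259. 483.]
0.0185 0 [374. 460.]
0.0185 0.04 [487. 438.]
0.0075 -0.04 [260. 508.]
0.0075 0 [374. 485.]
0.0075 0.04 [486. 462.]
0.05 -0.04 [258. 409.]
0.05 0 [375. 387.]
0.05 0.04 [490. 365.]
0.08 -0.04 [257. 336.]
0.08 0 [376. 315.]
0.08 0.04 [492. 293.]
```

View pics/s2z.png

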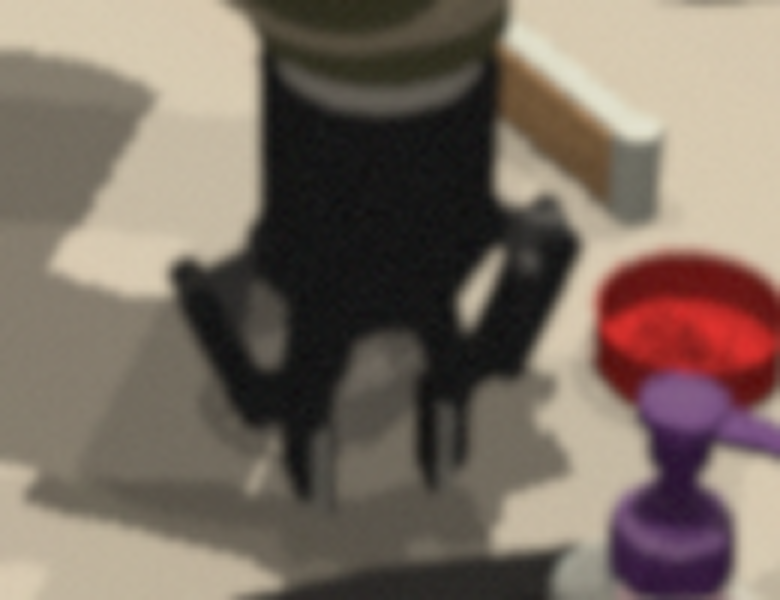

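The wrist view shows the tin centred at (314,118), against a finger midpoint of about x=316, so the push is aligned. In the scene crop the outer knuckles are about 87 mm apart at z≈0.045. For the opening I'll use a narrower grip and a higher tool. Stage 1 is pushing along −y of the tool.

{"method": "jog_arm", "body": {
  "dr": [
    [0,0,0],
    [0,0,0],
    [0,0,0],
    [0,0,0],
    [0,0,0],
    [0,0,0],
    [0,0,0],
    [0,0,0],
    [0,0,0],
    [0,0,0]
  ],
  "slide": [
    [0,-0.004,0],
    [0,-0.005,0],
    [0,-0.005,0],
    [0,-0.004,0],
    [0,-0.003,0],
    [0,-0.003,0],
    [0,-0.004,0],
    [0,-0.005,0],
    [0,-0.005,0],
    [0,-0.005,0]
  ],
  "gripper": [-0.2,-0.2,-0.2,-0.2,-0.2,-0.2,-0.2,-0.2,-0.2,-0.2]
}}

```text
time_s: 4.55
position: [0.4835, -0.2048, 0.0183]
tool_rot: [[0.989, -0.146, -0.0], [-0.146, -0.989, 0.0], [-0.0, -0.0, -1.0]]
ft_force: [0.1, -0.4, -0.1]
grip_width: 0.034
```

{"method": "jog_arm", "body": {
  "dr": [
    [0,0,0],
    [0,0,0],
    [0,0,0],
    [0,0,0],
    [0,0,0],
    [0,0,0],
    [0,0,0],
    [0,0,0],
    [0,0,0],
    [0,0,0]
  ],
  "slide": [
    [0,-0.005,0],
    [0,-0.005,0],
    [0,-0.005,0],
    [0,-0.005,0],
    [0,-0.005,0],
    [0,-0.005,0],
    [0,-0.005,0],
    [0,-0.005,0],
    [0,-0.004,0],
    [0,-0.003,0]
  ],
  "gripper": [-0.2,-0.2,-0.2,-0.2,-0.2,-0.2,-0.2,-0.2,-0.2,-0.2]
}}

```text
time_s: 5.55
position: [0.4904, -0.1584, 0.0183]
tool_rot: [[0.989, -0.146, 0.0], [-0.146, -0.989, -0.0], [0.0, 0.0, -1.0]]
ft_force: [0.5, -0.0, 0.3]
grip_width: 0.0344
```

```bash
python3 - <<'E'
from h import *
plan(.5126,-.0037,.018,-8.5,10)
d=viewer.get_image('wrist');cv2.imwrite(f'pics/wrist3.png',d['pixels'])
E
```

```text
pos [ 0.4904 -0.1584  0.0183] yaw -8.41 grip 0.0344 t 5.55 F [ 0.5 -0.   0.3]
rows 10 dr_z 0.0002 slide -8e-05 -0.01562 3e-05 tilt [ 0. -0. -1.]
```

View pics/wrist3.png

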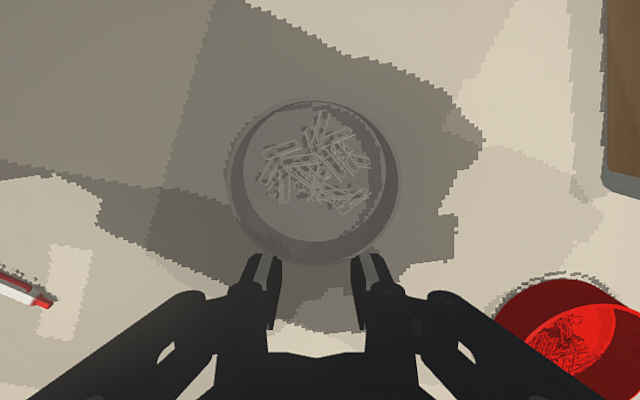

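The tin sits against both fingertips, centred at (314,178), and it is flat. I'll keep pushing for the remaining 156 mm.

{"method": "jog_arm", "body": {
  "dr": [
    [0,0,0],
    [0,0,0],
    [0,0,0],
    [0,0,0],
    [0,0,0],
    [0,0,0],
    [0,0,0],
    [0,0,0],
    [0,0,0],
    [0,0,0]
  ],
  "slide": [
    [0,-0.003,0],
    [0,-0.005,0],
    [0,-0.006,0],
    [0,-0.006,0],
    [0,-0.006,0],
    [0,-0.006,0],
    [0,-0.006,0],
    [0,-0.006,0],
    [0,-0.006,0],
    [0,-0.006,0]
  ],
  "gripper": [-0.2,-0.2,-0.2,-0.2,-0.2,-0.2,-0.2,-0.2,-0.2,-0.2]
}}

```text
time_s: 6.6
position: [0.4986, -0.1028, 0.0183]
tool_rot: [[0.989, -0.146, 0.0], [-0.146, -0.989, -0.0], [0.0, 0.0, -1.0]]
ft_force: [-0.3, -0.2, -0.2]
grip_width: 0.0345
```

{"method": "jog_arm", "body": {
  "dr": [
    [0,0,0],
    [0,0,0],
    [0,0,0],
    [0,0,0],
    [0,0,0],
    [0,0,0],
    [0,0,0],
    [0,0,0],
    [0,0,0],
    [0,0,0]
  ],
  "slide": [
    [0,-0.006,0],
    [0,-0.006,0],
    [0,-0.006,0],
    [0,-0.006,0],
    [0,-0.006,0],
    [0,-0.006,0],
    [0,-0.006,0],
    [0,-0.006,0],
    [0,-0.005,0],
    [0,-0.003,0]
  ],
  "gripper": [-0.2,-0.2,-0.2,-0.2,-0.2,-0.2,-0.2,-0.2,-0.2,-0.2]
}}

```text
time_s: 7.6
position: [0.5068, -0.0474, 0.0183]
tool_rot: [[0.989, -0.146, -0.0], [-0.146, -0.989, -0.0], [-0.0, 0.0, -1.0]]
ft_force: [0.5, -1.9, 0.3]
grip_width: 0.0342
```

```bash
python3 - <<'E'
from h import *
plan(.5126,-.0037,.018,-8.5,10)
d=viewer.get_image('wrist');cv2.imwrite(f'pics/wrist4.png',d['pixels'])
t=viewer.get_image('top');cv2.imwrite(f'pics/top4.png',t['pixels'])
E
```

```text
pos [ 0.5068 -0.0474  0.0183] yaw -8.4 grip 0.0342 t 7.6 F [ 0.5 -1.9  0.3]
rows 10 dr_z 0.0002 slide -7e-05 -0.00441 3e-05 tilt [-0. -0. -1.]
```

View pics/wrist4.png

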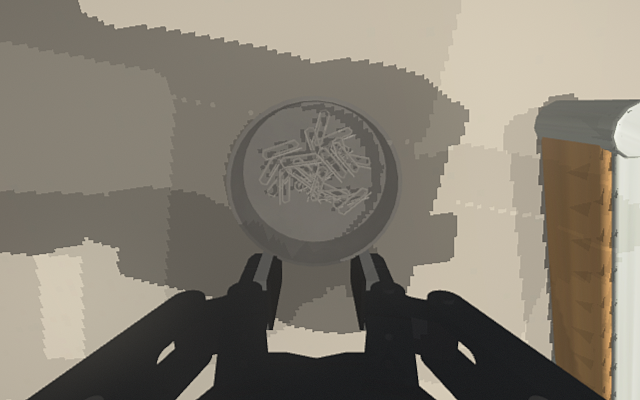

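View pics/top4.png

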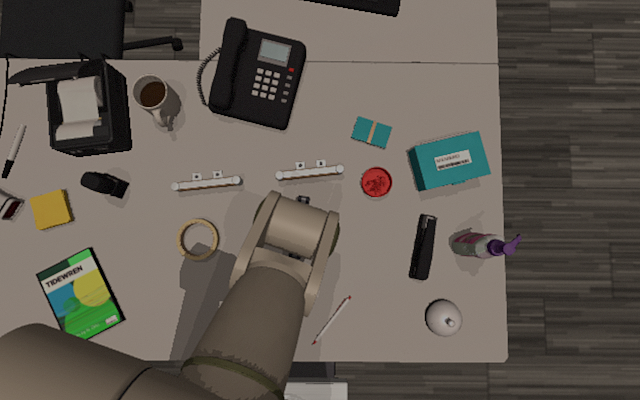

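```bash
python3 - <<'E'
from h import *
d=viewer.get_image('wrist')
print('tin rim', ray(d,(315.5,180),.026), 'diam',np.linalg.norm(ray(d,(230,180),.026)-ray(d,(400,180),.026)))
print('post',ray(d,(640,127),.042))
E
```

```text
tin rim [ 0.51229076 -0.00332259  0.026     ] diam 0.0682328993887473
post [0.62230502 0.00258985 0.042     ]
```

{"method": "jog_arm", "body": {
  "dr": [
    [0,0,0],
    [0,0,0],
    [0,0,0],
    [0,0,0],
    [0,0,0],
    [0,0,0],
    [0,0,0],
    [0,0,0],
    [0,0,0],
    [0,0,0]
  ],
  "slide": [
    [0,-0.003,0],
    [0,-0.005,0],
    [0,-0.005,0],
    [0,-0.005,0],
    [0,-0.005,0],
    [0,-0.005,0],
    [0,-0.005,0],
    [0,-0.005,0],
    [0,-0.004,0],
    [0,-0.002,0]
  ],
  "gripper": [-0.2,-0.2,-0.2,-0.2,-0.2,-0.2,-0.2,-0.2,-0.2,-0.2]
}}

```text
time_s: 8.75
position: [0.5132, -0.004, 0.0183]
tool_rot: [[0.989, -0.146, -0.0], [-0.146, -0.989, 0.0], [-0.0, -0.0, -1.0]]
ft_force: [-0.2, 0.2, -0.8]
grip_width: 0.0343
```

```bash
python3 - <<'E'
from h import *
plan(.5126,-.0037,.018,-8.5,10)
d=viewer.get_image('wrist');cv2.imwrite(f'pics/wrist5.png',d['pixels'])
E
```

```text
pos [ 0.5132 -0.004   0.0183] yaw -8.41 grip 0.0343 t 8.75 F [-0.2  0.2 -0.8]
rows 10 dr_z 0.0002 slide -6e-05 -2e-05 3e-05 tilt [-0.  0. -1.]
```

View pics/wrist5.png

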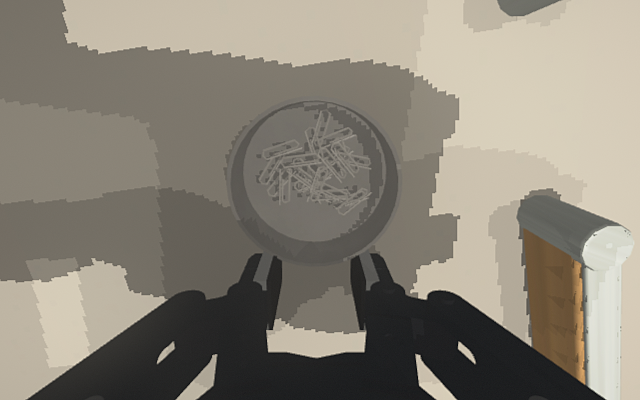

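{"method": "jog_arm", "body": {
  "dr": [
    [0,0,0],
    [0,0,0],
    [0,0,0],
    [0,0,0],
    [0,0,0],
    [0,0,0],
    [0,0,0],
    [0,0,0],
    [0,0,0],
    [0,0,0]
  ],
  "slide": [
    [0,0.005,0],
    [0,0.01,0],
    [0,0.01,0],
    [0,0.005,-0.01],
    [0,0,-0.02],
    [0,0,-0.02],
    [0,0,-0.02],
    [0,0,-0.02],
    [0,0,-0.01],
    [0,0,0]
  ],
  "gripper": [-0.2,-0.2,-0.2,-0.2,-0.2,-0.2,-0.2,-0.2,-0.2,-0.2]
}}

```text
time_s: 9.8
position: [0.5092, -0.0345, 0.1197]
tool_rot: [[0.989, -0.147, 0.003], [-0.147, -0.989, -0.001], [0.003, 0.0, -1.0]]
ft_force: [-0.1, 0.6, 1.1]
grip_width: 0.0343
```

```bash
python3 - <<'E'
from h import *
plan(.44,.030,.12,-83.2,10); print(observe()['q'])
E
```

```text
pos [ 0.5092 -0.0345  0.1197] yaw -8.45 grip 0.0343 t 9.8 F [-0.1  0.6  1.1]
rows 10 dr_z 0.1305 slide -0.01016 -0.00016 -5e-05 tilt [ 2.8e-03 -8.0e-04 -1.0e+00]
[-1.71897293e+01  2.52331258e+01  9.14909754e+01  1.45121937e-03
  6.31102656e+01 -8.74464592e+00]
```

{"method": "jog_arm", "body": {
  "dr": [
    [0,0,0.13],
    [0,0,0.13],
    [0,0,0.13],
    [0,0,0.13],
    [0,0,0.13],
    [0,0,0.13],
    [0,0,0.13],
    [0,0,0.13],
    [0,0,0.13],
    [0,0,0.13]
  ],
  "slide": [
    [-0.01,0,0],
    [-0.01,0,0],
    [-0.01,0,0],
    [-0.01,0,0],
    [-0.01,0,0],
    [-0.01,0,0],
    [-0.01,0,0],
    [-0.01,0,0],
    [-0.01,0,0],
    [-0.01,0,0]
  ],
  "gripper": [-0.3,-0.3,-0.4,-0.4,-0.4,-0.4,-0.4,-0.4,-0.4,-0.4]
}}

```text
time_s: 10.8
position: [0.4387, 0.0285, 0.1175]
tool_rot: [[0.118, -0.993, -0.002], [-0.993, -0.118, 0.0], [-0.001, 0.002, -1.0]]
ft_force: [-0.3, -0.3, -0.2]
grip_width: 0.0253
```

```bash
python3 - <<'E'
from h import *
plan(.44,.030,.12,-83.2,10)
for n in('top','wrist'):
    d=viewer.get_image(n);cv2.imwrite(f'pics/{n}6.png',d['pixels'])
E
```

```text
pos [0.4387 0.0285 0.1175] yaw -83.23 grip 0.0253 t 10.8 F [-0.3 -0.3 -0.2]
rows 10 dr_z -0.0001 slide -0.00014 -0.00014 -0.00025 tilt [-1.8e-03  3.0e-04 -1.0e+00]
```

View pics/wrist6.png

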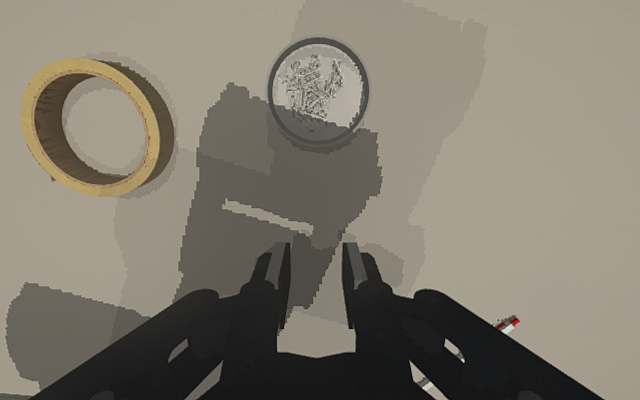

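View pics/top6.png

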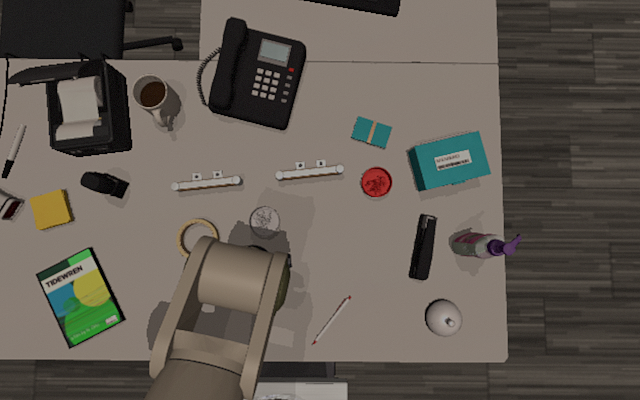

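```bash
python3 - <<'E'
import cv2
a=cv2.imread('pics/top6.png')
cv2.imwrite('pics/top6z.png',cv2.resize(a[155:245,220:300],None,fx=6,fy=6,interpolation=cv2.INTER_CUBIC))
from h import *
d=viewer.get_image('wrist');print('wrist tin',ray(d,(318,92),.026),ray(d,(318,92),0))
E
```

```text
wrist tin [0.51861689 0.03731624 0.026     ] [5.19413139e-01 3.72543723e-02 2.77555756e-17]
```

View pics/top6z.png

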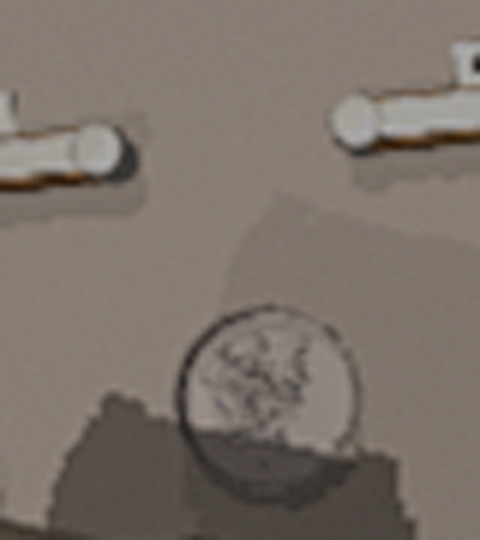

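```bash
python3 - <<'E'
from h import *
d=viewer.get_image('top')
f=lambda x,y:((x+.5)/6-.5+220,(y+.5)/6-.5+155)
a=ray(d,f(100,150),.042);b=ray(d,f(356,122),.042);t=ray(d,f(270,405),.026)
print(a,b,np.linalg.norm(a-b),t)
yaw=np.radians(6.8)
for o in((a+b)/2,O):
  v=(t-o)[:2];print(o,v@[np.cos(yaw),np.sin(yaw)],v@[-np.sin(yaw),np.cos(yaw)], np.degrees(np.arctan2(-(a-b)[0],(a-b)[1])))
E
```

```text
[0.61229396 0.09948191 0.042     ] [0.62398787 0.00195176 0.042     ] 0.09822869453980208 [0.51584607 0.03471607 0.026     ]
[0.61814091 0.05071683 0.042     ] -0.10346980512705486 -0.003776089228012584 6.837153867465966
[0.618 0.051 0.   ] -0.103363410804543 -0.004073948027490199 6.837153867465966
```

{"method": "jog_arm", "body": {
  "dr": [
    [0,0,0],
    [0,0,0],
    [0,0,0],
    [0,0,0],
    [0,0,0],
    [0,0,0],
    [0,0,0],
    [0,0,0],
    [0,0,0],
    [0,0,0]
  ],
  "slide": [
    [-0.001,0,0.015],
    [0,0,0.02],
    [0,0,0.02],
    [0,0,0.02],
    [0,0,0.01],
    [0,0,0.006],
    [0,-0.005,0.001],
    [0,-0.005,0],
    [0,-0.005,0],
    [0,-0.003,0]
  ],
  "gripper": [-0.4,-0.4,-0.4,-0.4,-0.4,-0.4,-0.4,-0.4,-0.4,-0.4]
}}

```text
time_s: 12.0
position: [0.4582, 0.0314, 0.0268]
tool_rot: [[0.124, -0.992, 0.001], [-0.992, -0.124, -0.0], [0.0, -0.001, -1.0]]
ft_force: [-0.3, 1.0, -0.0]
grip_width: 0.026
```

{"method": "jog_arm", "body": {
  "dr": [
    [0,0,0],
    [0,0,0],
    [0,0,0],
    [0,0,0],
    [0,0,0],
    [0,0,0],
    [0,0,0],
    [0,0,0],
    [0,0,0],
    [0,0,0]
  ],
  "slide": [
    [0,-0.003,0],
    [0,-0.003,0],
    [0,-0.003,0],
    [0,-0.004,0],
    [0,-0.004,0],
    [0,-0.004,0],
    [0,-0.004,0],
    [0,-0.004,0],
    [0,-0.004,0],
    [0,-0.003,0]
  ],
  "gripper": [-0.4,-0.4,-0.4,-0.4,-0.4,-0.4,-0.4,-0.4,-0.4,-0.4]
}}

```text
time_s: 13.0
position: [0.4933, 0.0359, 0.0263]
tool_rot: [[0.124, -0.992, 0.0], [-0.992, -0.124, -0.0], [0.0, -0.0, -1.0]]
ft_force: [-0.1, -0.3, -0.1]
grip_width: 0.026
```

```bash
python3 - <<'E'
from h import *
plan(.618+.03*.993,.051+.03*.1184,.025,-83.2,10)
for n in('scene','wrist'):
    d=viewer.get_image(n);cv2.imwrite(f'pics/{n}7.png',d['pixels'])
    if n=='scene':cv2.imwrite('pics/s7z.png',cv2.resize(d['pixels'][100:260,220:400],None,fx=3.7,fy=3.7,interpolation=cv2.INTER_CUBIC))
E
```

```text
pos [0.4933 0.0359 0.0263] yaw -82.9 grip 0.026 t 13.0 F [-0.1 -0.3 -0.1]
rows 10 dr_z 0.0005 slide 2e-05 -0.01556 0.00013 tilt [ 1.e-04 -0.e+00 -1.e+00]
```

View pics/wrist7.png

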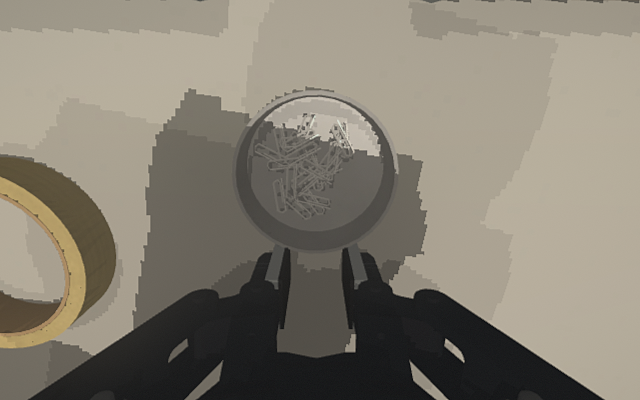

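View pics/s7z.png

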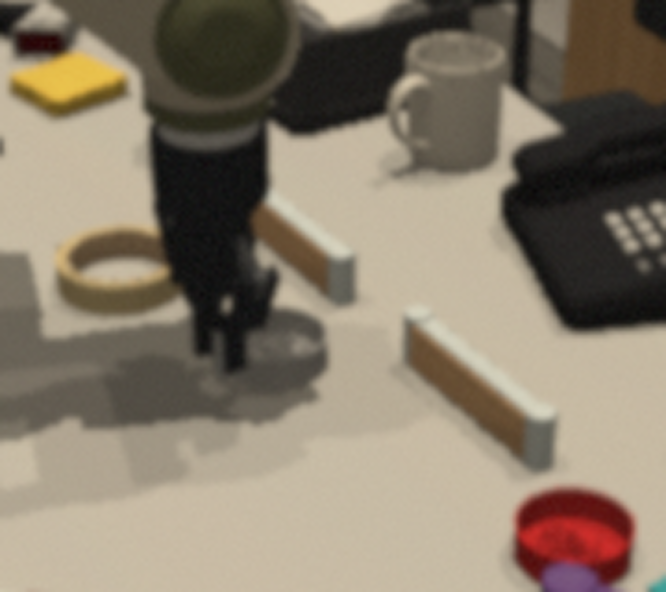

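The tin now rests on both fingers, centred at (315,172) against a finger midpoint of 317. I'll push 33 mm further, until the posts come into the wrist view.

{"method": "jog_arm", "body": {
  "dr": [
    [0,0,0],
    [0,0,0],
    [0,0,0],
    [0,0,0],
    [0,0,0],
    [0,0,0],
    [0,0,0],
    [0,0,0],
    [0,0,0],
    [0,0,0]
  ],
  "slide": [
    [0,-0.003,0],
    [0,-0.003,0],
    [0,-0.004,0],
    [0,-0.004,0],
    [0,-0.004,0],
    [0,-0.004,0],
    [0,-0.004,0],
    [0,-0.003,0],
    [0,-0.002,0],
    [0,-0.002,0]
  ],
  "gripper": [-0.4,-0.4,-0.4,-0.4,-0.4,-0.4,-0.4,-0.4,-0.4,-0.4]
}}

```text
time_s: 14.1
position: [0.5258, 0.04, 0.0263]
tool_rot: [[0.123, -0.992, -0.0], [-0.992, -0.123, 0.0], [-0.0, 0.0, -1.0]]
ft_force: [-0.2, -0.7, -0.3]
grip_width: 0.0257
```

```bash
python3 - <<'E'
from h import *
plan(.618+.03*.993,.051+.03*.1184,.025,-83.2,10)
d=viewer.get_image('wrist');cv2.imwrite(f'pics/wrist8.png',d['pixels'])
d=viewer.get_image('top');cv2.imwrite('pics/top8z.png',cv2.resize(d['pixels'][155:245,220:300],None,fx=6,fy=6,interpolation=cv2.INTER_CUBIC))
E
```

```text
pos [0.5258 0.04   0.0263] yaw -82.91 grip 0.0257 t 14.1 F [-0.2 -0.7 -0.3]
rows 10 dr_z 0.0005 slide 3e-05 -0.01229 0.00013 tilt [-2.e-04  0.e+00 -1.e+00]
```

View pics/wrist8.png

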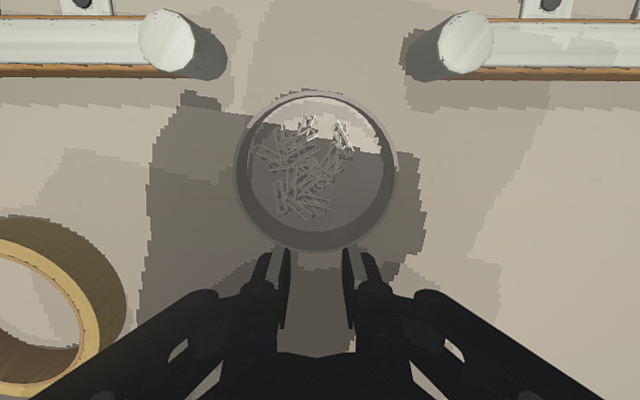

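View pics/top8z.png

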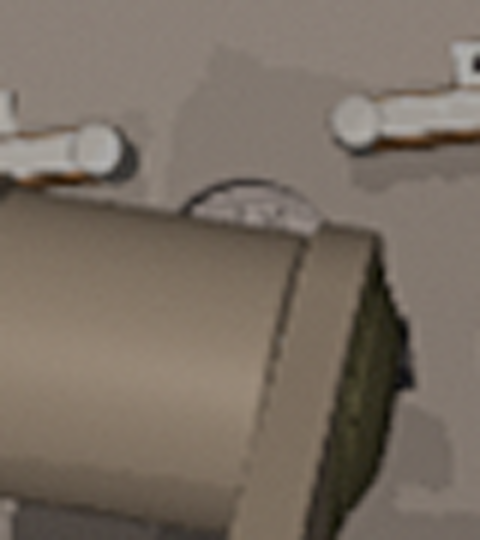

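```bash
python3 - <<'E'
from h import *
s=observe();R=np.array(s['tool_rot']);p=s['position']
d=viewer.get_image('wrist')
for n,uv,z in[('pl',(167,41),.042),('pr',(467,42),.042),('tin',(315.5,171),.026),('tinL',(233,171),.026),('tinR',(398,171),.026)]:
  q=ray(d,uv,z);print(n,q.round(4),'tool',(R.T@(q-p)).round(4))
E
```

```text
pl [0.6122 0.1004 0.042 ] tool [-0.0494 -0.0932 -0.0157]
pr [0.6243 0.0015 0.042 ] tool [ 0.0503 -0.0929 -0.0157]
tin [0.5715 0.0457 0.026 ] tool [-0.0001 -0.0459  0.0003]
tinL [0.5671 0.0804 0.026 ] tool [-0.0351 -0.0459  0.0003]
tinR [0.5758 0.011  0.026 ] tool [ 0.0349 -0.0459  0.0003]
```

In tool coordinates the posts' midpoint is x=+0.5 mm and the tin is −0.1 mm. Yaw error is about 0.2°, so the push is well centred. There are 119 mm left.

{"method": "jog_arm", "body": {
  "dr": [
    [0,0,0],
    [0,0,0],
    [0,0,0],
    [0,0,0],
    [0,0,0],
    [0,0,0],
    [0,0,0],
    [0,0,0],
    [0,0,0],
    [0,0,0]
  ],
  "slide": [
    [0,-0.003,0],
    [0,-0.003,0],
    [0.0005,-0.004,0],
    [0,-0.004,0],
    [0,-0.004,0],
    [0,-0.004,0],
    [0,-0.004,0],
    [0,-0.004,0],
    [0,-0.003,0],
    [0,-0.002,0]
  ],
  "gripper": [-0.4,-0.4,-0.4,-0.4,-0.4,-0.4,-0.4,-0.4,-0.4,-0.4]
}}

```text
time_s: 15.25
position: [0.5607, 0.0438, 0.0263]
tool_rot: [[0.124, -0.992, -0.0], [-0.992, -0.124, 0.0], [-0.0, 0.0, -1.0]]
ft_force: [-0.8, 0.0, -1.0]
grip_width: 0.0258
```

```bash
python3 - <<'E'
from h import *
plan(.618+.03*.993,.051+.03*.1184,.025,-83.2,10)
d=viewer.get_image('wrist');cv2.imwrite(f'pics/wrist9.png',d['pixels'])
d=viewer.get_image('scene');cv2.imwrite('pics/s9z.png',cv2.resize(d['pixels'][100:240,240:400],None,fx=4,fy=4,interpolation=cv2.INTER_CUBIC))
E
```

```text
pos [0.5607 0.0438 0.0263] yaw -82.91 grip 0.0258 t 15.25 F [-0.8  0.  -1. ]
rows 10 dr_z 0.0005 slide -1e-05 -0.00877 0.00013 tilt [-0.  0. -1.]
```

View pics/wrist9.png

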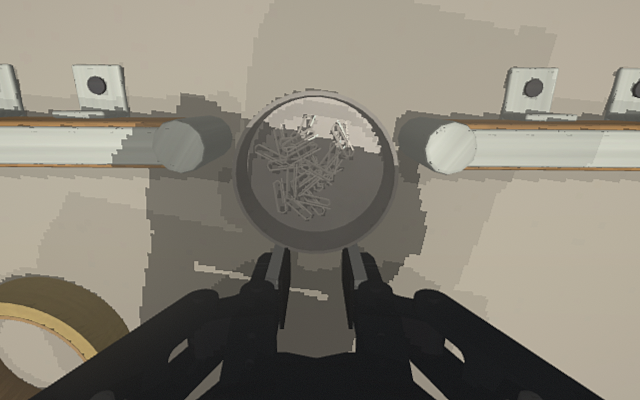

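View pics/s9z.png

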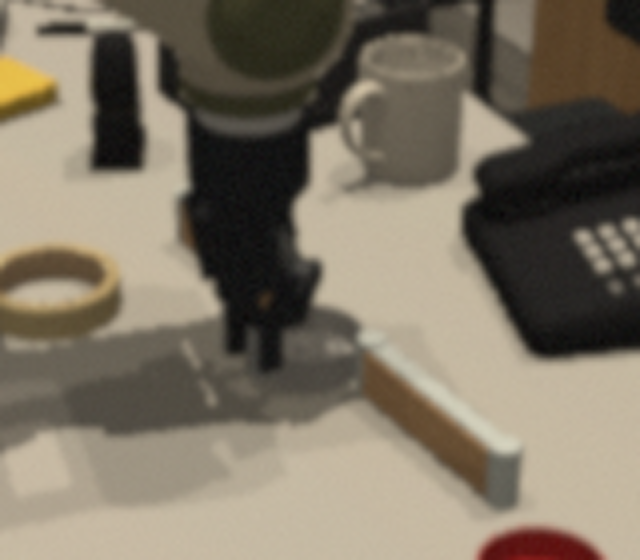

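{"method": "jog_arm", "body": {
  "dr": [
    [0,0,0],
    [0,0,0],
    [0,0,0],
    [0,0,0],
    [0,0,0],
    [0,0,0],
    [0,0,0],
    [0,0,0],
    [0,0,0],
    [0,0,0]
  ],
  "slide": [
    [0,-0.003,0],
    [0,-0.003,0],
    [0,-0.003,0],
    [0,-0.003,0],
    [0,-0.003,0],
    [0,-0.003,0],
    [0,-0.003,0],
    [0,-0.003,0],
    [0,-0.003,0],
    [0,-0.002,0]
  ],
  "gripper": [-0.4,-0.4,-0.4,-0.4,-0.4,-0.4,-0.4,-0.4,-0.4,-0.4]
}}

```text
time_s: 16.35
position: [0.5895, 0.0474, 0.0263]
tool_rot: [[0.123, -0.992, 0.0], [-0.992, -0.123, 0.0], [-0.0, -0.0, -1.0]]
ft_force: [-0.5, 0.6, -1.0]
grip_width: 0.0256
```

```bash
python3 - <<'E'
from h import *
plan(.618+.03*.993,.051+.03*.1184,.025,-83.2,10)
d=viewer.get_image('wrist');cv2.imwrite(f'pics/wrist10.png',d['pixels'])
E
```

```text
pos [0.5895 0.0474 0.0263] yaw -82.91 grip 0.0256 t 16.35 F [-0.5  0.6 -1. ]
rows 10 dr_z 0.0005 slide -1e-05 -0.00587 0.00013 tilt [ 1.e-04  0.e+00 -1.e+00]
```

View pics/wrist10.png

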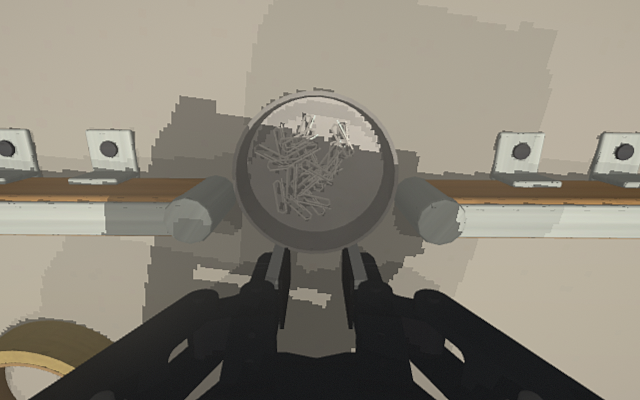

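The tin is about mid-opening, centred between the posts (tops at (190,220) and (441,221), tin at 315), and forces are near zero. There are about 55 mm left.

{"method": "jog_arm", "body": {
  "dr": [
    [0,0,0],
    [0,0,0],
    [0,0,0],
    [0,0,0],
    [0,0,0],
    [0,0,0],
    [0,0,0],
    [0,0,0],
    [0,0,0],
    [0,0,0]
  ],
  "slide": [
    [0,-0.003,0],
    [0,-0.003,0],
    [0,-0.003,0],
    [0,-0.003,0],
    [0,-0.003,0],
    [0,-0.003,0],
    [0,-0.003,0],
    [0,-0.003,0],
    [0,-0.003,0],
    [0,-0.002,0]
  ],
  "gripper": [-0.4,-0.4,-0.4,-0.4,-0.4,-0.4,-0.4,-0.4,-0.4,-0.4]
}}

```text
time_s: 17.4
position: [0.6183, 0.051, 0.0263]
tool_rot: [[0.123, -0.992, 0.0], [-0.992, -0.123, 0.0], [0.0, -0.0, -1.0]]
ft_force: [-0.1, -0.4, -0.5]
grip_width: 0.0257
```

```bash
python3 - <<'E'
from h import *
plan(.618+.03*.993,.051+.03*.1184,.025,-83.2,10)
d=viewer.get_image('wrist');cv2.imwrite(f'pics/wrist11.png',d['pixels'])
E
```

```text
pos [0.6183 0.051  0.0263] yaw -82.91 grip 0.0257 t 17.4 F [-0.1 -0.4 -0.5]
rows 10 dr_z 0.0005 slide -0.0 -0.00297 0.00013 tilt [ 1.e-04  0.e+00 -1.e+00]
```

View pics/wrist11.png

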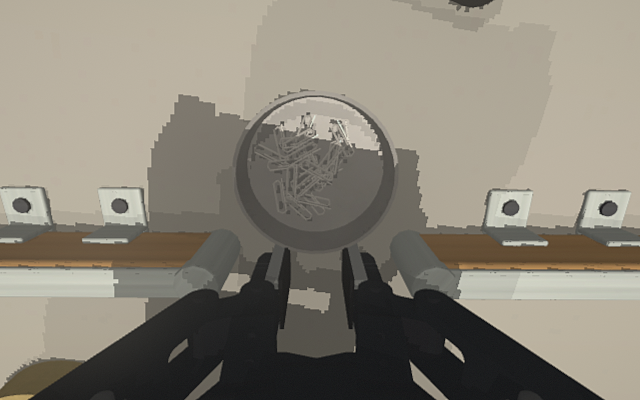

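{"method": "jog_arm", "body": {
  "dr": [
    [0,0,0],
    [0,0,0],
    [0,0,0],
    [0,0,0],
    [0,0,0],
    [0,0,0],
    [0,0,0],
    [0,0,0],
    [0,0,0],
    [0,0,0]
  ],
  "slide": [
    [0,-0.003,0],
    [0,-0.003,0],
    [0,-0.003,0],
    [0,-0.003,0],
    [0,-0.003,0],
    [0,-0.003,0],
    [0,-0.003,0],
    [0,-0.003,0],
    [0,-0.003,0],
    [0,-0.001,0]
  ],
  "gripper": [-0.4,-0.4,-0.4,-0.4,-0.4,-0.4,-0.4,-0.4,-0.4,-0.4]
}}

```text
time_s: 18.45
position: [0.6461, 0.0544, 0.0263]
tool_rot: [[0.123, -0.992, 0.0], [-0.992, -0.123, 0.0], [0.0, -0.0, -1.0]]
ft_force: [-0.4, -0.8, 0.3]
grip_width: 0.0256
```

{"method": "jog_arm", "body": {
  "dr": [
    [0,0,0],
    [0,0,0],
    [0,0,0],
    [0,0,0],
    [0,0,0],
    [0,0,0],
    [0,0,0],
    [0,0,0],
    [0,0,0],
    [0,0,0]
  ],
  "slide": [
    [0,0,0],
    [0,0.002,0],
    [0,0.004,0],
    [0,0.006,0],
    [0,0.006,0],
    [0,0.007,0],
    [0,0,-0.01],
    [0,0,-0.02],
    [0,0,-0.03],
    [0,0,-0.03]
  ],
  "gripper": [-0.4,-0.4,-0.4,-0.4,-0.4,-0.4,-0.4,-0.4,-0.4,-0.4]
}}

```text
time_s: 19.45
position: [0.6209, 0.0513, 0.118]
tool_rot: [[0.123, -0.992, 0.0], [-0.992, -0.123, -0.0], [0.0, -0.0, -1.0]]
ft_force: [0.0, -0.4, -1.2]
grip_width: 0.0257
```

{"method": "jog_arm", "body": {
  "dr": [
    [0,0,0],
    [0,0,0],
    [0,0,0],
    [0,0,0],
    [0,0,0],
    [0,0,0],
    [0,0,0],
    [0,0,0],
    [0,0,0],
    [0,0,0]
  ],
  "slide": [
    [0,0.01,-0.04],
    [0,0.02,-0.02],
    [0,0.02,0],
    [0,0.03,0],
    [0,0.03,0],
    [0,0.03,0],
    [0,0.02,0],
    [0,0.01,0],
    [0,0,0],
    [0,0,0]
  ],
  "gripper": [-0.4,-0.4,-0.4,-0.4,-0.4,-0.4,-0.4,-0.4,-0.4,-0.4]
}}

```text
time_s: 20.45
position: [0.4532, 0.0302, 0.1768]
tool_rot: [[0.123, -0.992, 0.001], [-0.992, -0.123, -0.0], [0.0, -0.001, -1.0]]
ft_force: [1.1, 0.2, -0.0]
grip_width: 0.0255
```

```bash
python3 - <<'E'
from h import *
plan(.5,.04,.2,-83.2,10)
d=viewer.get_image('top');cv2.imwrite('pics/top12.png',d['pixels']);cv2.imwrite('pics/top12z.png',cv2.resize(d['pixels'][115:205,220:300],None,fx=6,fy=6,interpolation=cv2.INTER_CUBIC))
d=viewer.get_image('scene');cv2.imwrite('pics/s12.png',d['pixels'])
E
```

```text
pos [0.4532 0.0302 0.1768] yaw -82.91 grip 0.0255 t 20.45 F [ 1.1  0.2 -0. ]
rows 10 dr_z 0.0005 slide -0.00041 -0.00477 -0.00232 tilt [ 1.4e-03 -2.0e-04 -1.0e+00]
```

View pics/top12z.png

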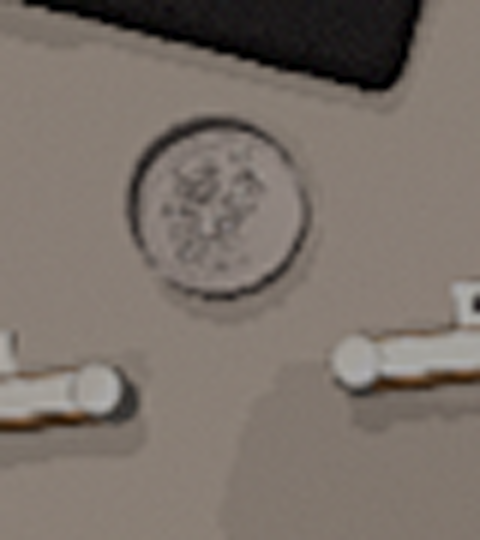

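View pics/top12.png

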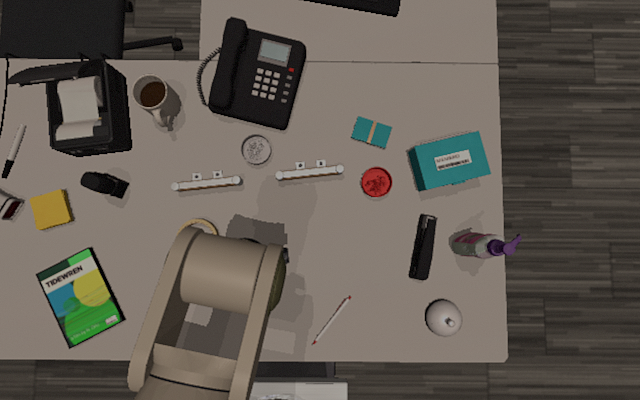

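View pics/s12.png

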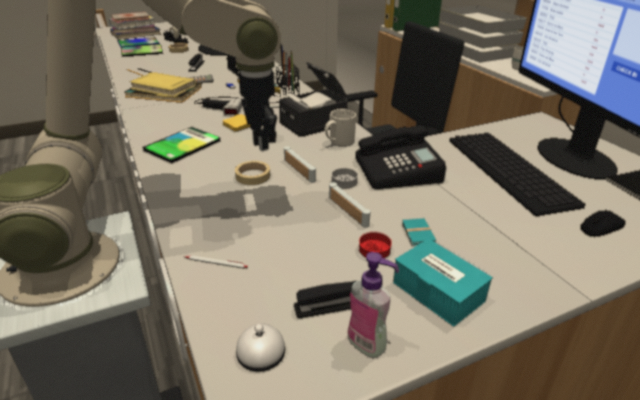

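```bash
python3 - <<'E'
from h import *
d=viewer.get_image('top')
f=lambda x,y:((x+.5)/6-.5+220,(y+.5)/6-.5+115)
a=ray(d,f(99,390),.042);b=ray(d,f(356,361),.042);t=ray(d,f(219,208),.026)
y=np.radians(6.8);v=(t-(a+b)/2)[:2]
print(t,v@[np.cos(y),np.sin(y)],v@[-np.sin(y),np.cos(y)])
print(np.round(observe()['qvel'],3))
E
```

```text
[0.68649301 0.0580019  0.026     ] 0.0685212590950239 -0.0010291538497737545
[ 0.036  0.061  0.364 -0.032  0.025 -0.11 ]
```

The tin measures x = 69 mm past the divider plane and y = −1 mm, which is well inside the limits. It stands flat, and the tape, cards and stapler look unmoved. I'm handing the job in.

```bash
python3 -c "
from rig import env
print(env.close_job())"
```

```text
the job is handed in; nothing more can be done
None
```

The tin is standing flat behind the opening, and the job was handed in at about 20.6 s of the 61 s allowed. I pushed it along the divider with two part-open fingertips behind it. Then I moved behind it, pushed it straight through between the posts and backed off.

- **Final position:** the last top view put the tin's centre about 69 mm past the divider's middle plane (45–108 mm allowed). It was about 1 mm off the opening's middle line (40 mm allowed).
- **Passing the opening:** the wrist pictures showed the tin centred between the posts to about 1 mm. Force readings at the end of each push stayed within about 2 N.
- **Other items:** the tape, card stack, stapler and red tin looked unmoved in the last pictures. I judged this by eye rather than measuring it, and the arm partly hid the tape in the last top view.
- **Disagreements:** before the second push, the top camera, the wrist camera and the tool position put the tin's y at 35, 37 and 39 mm. The scene camera placed the posts about 4 mm from where the top camera did. I settled both by measuring the tin and the posts in the same wrist picture.

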